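Turn up the table speaker

TASK

Turn the large dial on top of the speaker clockwise, counting its clicks, until the white pointer line is at the fourth dot after the long off mark, then let go. Leave the small round dial as it is, and do not disturb the big round-bellied glass vase.

Things in the scene. Friction and masses are not known exactly. Their poses are not given: they have to be found in the camera images.
- volume_grip (a point): Grip point of the large dial, on its upright axis, 106 mm above the table. The dial: black disc 56 mm across, 6 mm thick, with an upright grip bar 50 mm long, 16 mm thick, 34 mm tall; this point is 23 mm above the disc, 11 mm below the bar's top. x runs along the bar to the end with the white pointer line (on the bar's top), y across the bar, z up; the frame turns with the dial.
- volume (a joint): Angle of the large dial, rad: 0 at the long off mark, growing clockwise from above, stop at 3.77. Black marks lie round it, 45 mm from the axis: the off mark, then clockwise 9 round dots 0.419 (24 deg) apart, with a click at each: dot n is 0.419 n, the fourth 1.676. Starts at dot 1 or 2. A click takes 0.07 N m; let go between clicks, it snaps to the nearer. Dot 4 is on the dial's far side.
- tone (a joint): Angle of the small dial, rad, starting at 0: a plain round black knob 26 mm across, 14 mm high; turns easily, no clicks. Both dials are on the flat metal top (76 mm above the table) of a fixed wooden speaker 150 mm deep, 280 mm wide, cloth front to the robot, askew up to 20 deg. Seen from the robot the large dial is on its left half, this one on its right half, 140 mm apart.
- vase: Big glass vase, loose, round-bellied, blue above, green below, 104 mm across, 150 mm tall, 0.6 kg. Origin: centre of its underside, z up. It stands left of, right of or beyond the speaker; a slim vase 120 mm tall and a metal fish 80 mm tall take the other two places. All three are at least 100 mm clear of the large dial's axis. A pile of magazines 24 mm high lies left of the robot.
There are look-alikes about, which are no part of the job. There is more than one size of the vase; the job needs the middle-sized.

How it is judged (in metres and radians):
At the end, for the whole second after the job is handed in: The large dial is let go and at rest with its pointer within 10 degrees of the fourth dot; the small dial is within 0.2 rad of its start; the big glass vase stands upright within 30 mm of its start (value of joint volume between 1.501 and 1.851 rad and velocity of joint volume between -0.1 and 0.1 rad/s and value of joint tone between -0.2 and 0.2 rad and distance of vase from where it was at the start of the episode below 0.03 m and angle between vase's own z axis and vertical below 0.2 rad); the robot touches nothing.
It fails at once if the small tone dial is turned by more than 0.2 rad (value of joint tone above 0.2 rad or value of joint tone below -0.2 rad).
It fails at once if the big glass vase is moved more than 30 mm or tipped (distance of vase from where it was at the start of the episode above 0.03 m or angle between vase's own z axis and vertical above 0.2 rad).
It also fails if it takes over 35 s, if anything falls off the work surface, if the arm or the gripper's body presses on something with over 40 N, if the wrist force passes 120 N, or if a joint passes its speed limit or range.

ROBOT

A 6-joint arm with a two-finger parallel gripper is mounted at the origin on the work surface. World frame = base frame: x ahead of the robot, y to its left, z up, the work surface at z = 0. Lengths are in m, angles in degrees, forces in N, time in s.
With the tool pointing down it reaches from about 0.425 to 1.125 m from the base axis. Payload 14.9 kg.
Tool frame: the origin (TCP) lies on the centre line of the jaws, within the pads' length; the fingertips stand 25 mm ahead of it and the grasp point (between the pads) lies 6 mm ahead of it; z points along the fingers, y is the direction in which the jaws open and shut (so a half turn about z gives the same grasp; the last joint's range is limited). The gripper opens to 91 mm and grips with 3 to 60 N. Pads are 32 mm wide; open, the fingers measure 118 mm over their backs; the gripper's body (76 mm by 178 mm) begins 60 mm behind the grasp point.
Start: joints at [70.8, 21.709, 99.362, -0, 58.929, -1.908], TCP at [0.208, 0.668, 0.239] pointing down, gripper open.
Joint ranges: [-158.91, 158.91], [-42.39, 125.64], [0.06, 152.35], [-60.88, 240.88], [17.5, 164.5], [-176.32, 176.32]. Speed limits (degrees/s): [108.29, 108.29, 136.94, 180, 180, 180].

INTERFACE

Orientations are given as a 3x3 rotation matrix whose columns are the frame's x, y, z axes.
In Python, from workcell import observe, cams, robot gives the robot as it stands. The module is installed in compiled form; this text tells all that it offers.
- The arm moves only by the tool play_rows, never from a script. Its argument "deltas" is a list of rows, each an object with "travel": the shift along the world's x, y, z in m, a list of three; "dr": the turn, a rotation vector about the world's x, y, z in rad, a list of three. A call has exactly 5 rows; each row is the pose to reach, as a shift and turn from the pose commanded when the call began; what a row does not reach only later rows make up. A row lasts 1/12 s, in which the tool goes at most 41.7 mm and 7.16 degrees, less where a joint would pass 70% of its speed; a pose out of reach is approached as far as the arm can. A call with a gripper value outside its range is refused whole. "jaw" is the opening, from -1 (shut) to 1 (fully open), set as the call begins (left out, the last holds). The fingers move at their own pace and stop on an object; "squeeze" is the grip in N (left out, the last holds). Time passes only in rows, so rows that repeat a pose let the fingers close, or fill a call up. It gives the time, the measured TCP pose, the force and the opening at its end, in the units of the state.
- observe(): the state, without advancing time (a new reading comes with each control period).
- cams.capture(name): name is "side" or "top" or "wrist"; returns the picture (420x560x3 uint8, red, green, blue); there is no depth.
- cams.get_calibration(name): a dict with "mtx" (3x3 intrinsics, pixels), "dist_coeffs" ([k1, k2, p1, p2, k3] as OpenCV has them; the pictures are not rectified), "rvec" (rotation vector, rad) and "tvec" (3), from world to camera coordinates, as OpenCV has them; the wrist camera has in their place "tool_from_camera" (4x4, takes a point from camera to tool coordinates, whose origin is the TCP and whose axes are the flange's). Camera axes: x right, y down, z forward; pixel columns grow to the right and rows downward; lengths in m; the calibration is good to about 2 mm. A picture is of the moment at which its call begins: read the wrist's pose just before it. get_calibration takes no time and is no camera call.
- robot.finish_job(): hands the job in, once; it reports no verdict.
The state is a dict: "t": time; "qpos": joint angles; "qvel": joint speeds; "joint_efforts": joint torques, N m; "tcp_pos": TCP position; "ee_rot": TCP orientation; "wrist_force": force on the tool from outside, world axes, zero at the start; "moment": the same for the moment, N m; "width": finger opening in m.
Only numpy, scipy, OpenCV 4.12 (cv2) and the standard library are available. Lean on these libraries where they do the work, as an engineer would, in place of code of your own. Each camera call takes 0.05 s, during which the arm holds its last target. There are 200 camera calls.

## Working session

There is one attempt and no reset: what is moved stays moved. The work goes in short steps, Python scripts to look and compute and a tool call to move; the robot and the scene stay as the last step left them, time stands still between calls to the robot, and variables do not carry over. Pictures are saved under pics/ and viewed, about 8 in all and at most 12, crops included, and the job is handed in when it is done.

Besides the shell and the picture viewer there is one more tool, called after "Call:" as a command line: name --argument value ..., lists and objects as JSON in quotes. play_rows: Moves the arm, as the interface text tells. Its arguments: {"type":"object","properties":{"deltas":{"type":"array","items":{"type":"object","properties":{"travel":{"type":"array","items":{"type":"number"}},"dr":{"type":"array","items":{"type":"number"}}}}},"jaw":{"type":"number"},"squeeze":{"type":"number"}},"required":["deltas"]}

```bash
mkdir -p pics; cat > h.py <<'E'
import numpy as np, cv2
from workcell import observe, cams, robot
def extr(name,st=None):
    c=cams.get_calibration(name);K=np.array(c["mtx"],float);D=np.array(c["dist_coeffs"],float)
    if name=="wrist":
        st=st or observe();T=np.array(c["tool_from_camera"],float)
        Rt=np.array(st["ee_rot"]);R=(Rt@T[:3,:3]).T;C=np.array(st["tcp_pos"])+Rt@T[:3,3];t=-R@C
    else:
        R=cv2.Rodrigues(np.array(c["rvec"],float))[0];t=np.array(c["tvec"],float).ravel()
    return K,D,R,t
def toplane(px,z,E):
    K,D,R,t=E;u=cv2.undistortPoints(np.array(px,float).reshape(-1,1,2),K,D)[:,0]
    d=np.c_[u,np.ones(len(u))]@R;C=-R.T@t
    return C+d*((z-C[2])/d[:,2:3])
def proj(P,E):
    K,D,R,t=E;return cv2.projectPoints(np.array(P,float).reshape(-1,3),cv2.Rodrigues(R)[0],t,K,D)[0][:,0]
def save(im,n): cv2.imwrite(f"pics/{n}.png",im[:,:,::-1])
E
python3 - <<'E'
from h import *
a=cams.capture("top");b=cams.capture("side");save(a,"top0");save(b,"side0")
print(observe())
E
```

```text
{'t': 0.1, 'qpos': array([ 7.08004506e+01,  2.17363312e+01,  9.93926360e+01,  1.12418451e-04,
        5.89269228e+01, -1.90695073e+00]), 'qvel': array([-0.10414678, -0.14047582, -0.00671732, -0.02815294,  0.05364239,
       -0.04463421]), 'joint_efforts': array([ 2.22192597e-03, -7.65032458e+01, -4.35287583e+01,  6.53125229e-02,
        3.97667487e-02, -1.69277763e-05]), 'tcp_pos': array([0.20796115, 0.66805044, 0.23834058]), 'ee_rot': array([[-9.54798899e-01,  2.97252349e-01, -3.22377530e-04],
       [ 2.97252522e-01,  9.54798456e-01, -9.20655416e-04],
       [ 3.41385833e-05, -9.74868311e-04, -9.99999524e-01]]), 'wrist_force': array([ 0.98642006, -0.39495564, -0.37204969]), 'moment': array([-0.01739135, -0.03986733,  0.06707756]), 'width': 0.09114049497630987}
```

View pics/top0.png

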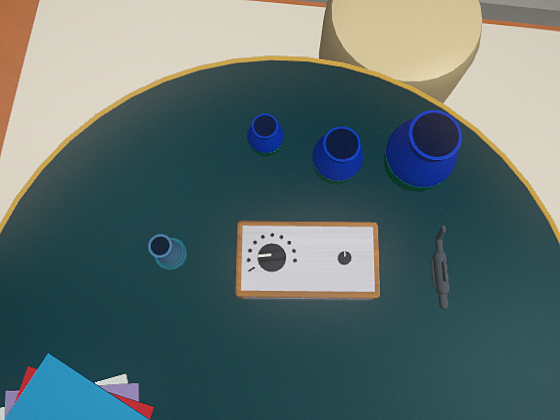

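View pics/side0.png

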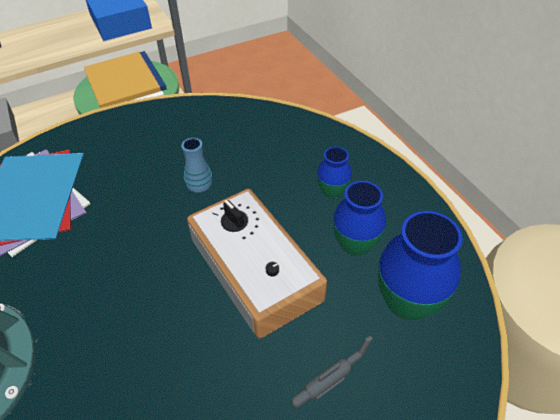

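The top view shows the dial near (272,257), the off mark near (251,269), the small dial near (344,258) and the middle vase near (338,155), beyond the speaker. The slim vase stands on the left and the fish on the right. Next I measure the marks and the pointer.

```bash
python3 - <<'E'
from h import *
a=cv2.imread("pics/top0.png");E=extr("top")
cv2.imwrite("pics/crop0.png",cv2.resize(a[215:305,230:385],None,fx=5,fy=5,interpolation=cv2.INTER_CUBIC))
g=cv2.cvtColor(a,cv2.COLOR_BGR2GRAY);m=np.zeros_like(g);m[228:290,243:375]=(g[228:290,243:375]<105)
n,l,s,c=cv2.connectedComponentsWithStats(m,connectivity=4)
for i in range(1,n):
    p=toplane([c[i]],.076,E)[0];print(s[i],c[i].round(1),p.round(4))
E
```

```text
[271 233   3   4   8] [272.  234.5] [0.609  0.0321 0.076 ]
[261 235   3   3   8] [262.1 236.1] [0.6038 0.051  0.076 ]
[280 235   3   4   8] [281.  236.5] [0.6069 0.0141 0.076 ]
[253 241   4   3   8] [254.5 242. ] [0.5906 0.0645 0.076 ]
[288 241   3   3   8] [288.9 242.1] [ 0.5975 -0.0023  0.076 ]
[258 244  28  27 565] [272.  257.3] [0.5644 0.0273 0.076 ]
[248 249   4   3   8] [249.5 250. ] [0.5739 0.0723 0.076 ]
[292 249   4   3   8] [293.5 250.1] [ 0.5827 -0.0129  0.076 ]
[338 252  13  12 122] [344.  257.8] [ 0.5781 -0.112   0.076 ]
[247 258   3   4   8] [248.  259.5] [0.5551 0.073  0.076 ]
[293 259   4   3   8] [294.5 260. ] [ 0.5637 -0.0168  0.076 ]
[252 267   3   2   4] [253.  267.5] [0.5407 0.0615 0.076 ]
[248 269   4   2   5] [249.6 269.6] [0.536  0.0676 0.076 ]
```

View pics/crop0.png

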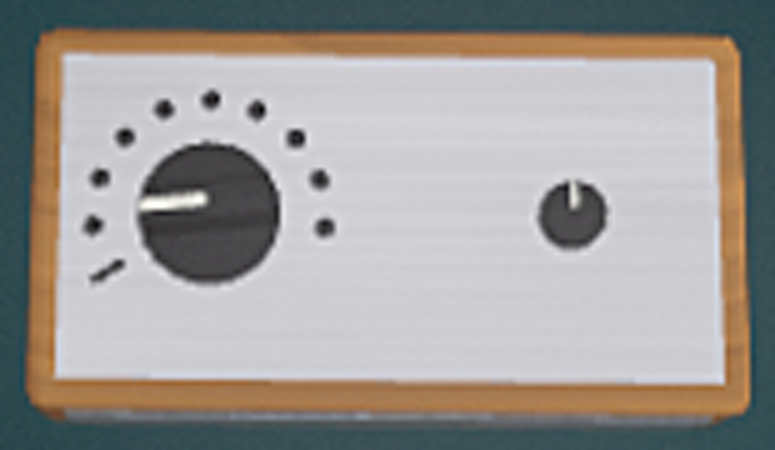

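```bash
python3 - <<'E'
from h import *
from scipy.optimize import least_squares
E=extr("top");a=cv2.imread("pics/top0.png")
d=np.array([[248,259.5],[249.5,250],[254.5,242],[262.1,236.1],[272,234.5],[281,236.5],[288.9,242.1],[293.5,250.1],[294.5,260]])
P=toplane(d,.076,E)[:,:2]
n=np.arange(1,10)
f=lambda p:(np.c_[p[0]+.045*np.cos(p[2]-np.radians(24)*n),p[1]+.045*np.sin(p[2]-np.radians(24)*n)]-P).ravel()
r=least_squares(f,[.56,.028,2.5]);c=r.x;print("centre",c[:2],"off yaw",np.degrees(c[2]),"rms",np.sqrt((r.fun**2).mean()))
print("dot yaws",(np.degrees(c[2])-24*n).round(1))
m=cv2.cvtColor(a,cv2.COLOR_BGR2GRAY)>130
y,x=np.nonzero(m[246:268,260:284]);p=np.c_[x+260,y+246];
q=toplane(p,.117,E)[:,:2];print(p.mean(0),len(p))
q-=0;mu=q.mean(0);u,s,v=np.linalg.svd(q-mu);print("pointer mean",mu,"axis yaw",np.degrees(np.arctan2(v[0,1],v[0,0])),s,"from centre",np.degrees(np.arctan2(*(mu-c[:2])[::-1])))
# vases
print("mid vase top centre",toplane([[341,144]],.15,E), "small neighbour", toplane([[264,126]],.11,E),"big",toplane([[436,135]],.2,E),"slim",toplane([[160,246]],.12,E),"fish",toplane([[442,230],[445,305]],.04,E))
S=extr("side");s=cv2.imread("pics/side0.png")
print("side proj centre", proj([[c[0],c[1],.082],[c[0],c[1],.117]],S))
E
```

```text
centre [0.56427587 0.02833209] off yaw 125.56420238116068 rms 0.00030925211796820187
dot yaws [101.6  77.6  53.6  29.6   5.6 -18.4 -42.4 -66.4 -90.4]
[267.42 254.04] 50
pointer mean [0.56368051 0.03515099] axis yaw -81.63649140338401 [0.10120687 0.07252283] from centre 94.98986141154842
mid vase top centre [[ 0.78233055 -0.08144061  0.15      ]] small neighbour [[0.8195101  0.07076834 0.11      ]] big [[ 0.79875836 -0.24687943  0.2       ]] slim [[0.55686965 0.23624662 0.12      ]] fish [[ 0.66159492 -0.31096943  0.04      ]
 [ 0.51076622 -0.32237899  0.04      ]]
side proj centre [[233.50914027 219.05872774]
 [231.96303904 207.17034256]]
```

Pointer is at dot 1 (yaw ≈ 102°), so the turn needed is 72° clockwise. I travel above the dial first, turning the jaws to go across the bar.

Call:
play_rows --deltas '[{"travel": [0.018, -0.032, 0], "dr": [0, 0, -0.053]}, {"travel": [0.036, -0.064, 0], "dr": [0, 0, -0.107]}, {"travel": [0.053, -0.096, 0], "dr": [0, 0, -0.16]}, {"travel": [0.071, -0.128, 0], "dr": [0, 0, -0.213]}, {"travel": [0.089, -0.16, 0], "dr": [0, 0, -0.2665]}]' --jaw 1

```text
t: 0.52
tcp_pos: [0.2974, 0.5066, 0.2386]
ee_rot: [[-0.842, 0.54, -0.0], [0.54, 0.842, -0.0], [-0.0, -0.001, -1.0]]
wrist_force: [1.4, 0.5, 0.1]
width: 0.0911
```

Call:
play_rows --deltas '[{"travel": [0.018, -0.032, 0], "dr": [0, 0, -0.053]}, {"travel": [0.036, -0.064, 0], "dr": [0, 0, -0.107]}, {"travel": [0.053, -0.096, 0], "dr": [0, 0, -0.16]}, {"travel": [0.071, -0.128, 0], "dr": [0, 0, -0.213]}, {"travel": [0.089, -0.16, 0], "dr": [0, 0, -0.2665]}]'

```text
t: 0.93
tcp_pos: [0.3864, 0.3467, 0.2388]
ee_rot: [[-0.67, 0.743, -0.0], [0.743, 0.67, -0.0], [0.0, -0.0, -1.0]]
wrist_force: [0.2, 1.5, 0.1]
width: 0.0911
```

Call:
play_rows --deltas '[{"travel": [0.018, -0.032, 0], "dr": [0, 0, -0.053]}, {"travel": [0.036, -0.064, 0], "dr": [0, 0, -0.107]}, {"travel": [0.053, -0.096, 0], "dr": [0, 0, -0.16]}, {"travel": [0.071, -0.128, 0], "dr": [0, 0, -0.213]}, {"travel": [0.089, -0.16, 0], "dr": [0, 0, -0.2665]}]'

```text
t: 1.35
tcp_pos: [0.4754, 0.1866, 0.2389]
ee_rot: [[-0.45, 0.893, -0.0], [0.893, 0.45, -0.0], [0.0, -0.0, -1.0]]
wrist_force: [1.1, 0.3, -0.6]
width: 0.0914
```

Call:
play_rows --deltas '[{"travel": [0.018, -0.032, 0], "dr": [0, 0, -0.053]}, {"travel": [0.036, -0.064, 0], "dr": [0, 0, -0.107]}, {"travel": [0.053, -0.096, 0], "dr": [0, 0, -0.16]}, {"travel": [0.089, -0.16, 0], "dr": [0, 0, -0.2665]}, {"travel": [0.089, -0.16, 0], "dr": [0, 0, -0.2665]}]'

```text
t: 1.77
tcp_pos: [0.5649, 0.0258, 0.2389]
ee_rot: [[-0.195, 0.981, 0.0], [0.981, 0.195, -0.0], [-0.0, 0.0, -1.0]]
wrist_force: [1.3, 0.7, 1.0]
width: 0.0915
```

```bash
python3 - <<'E'
from h import *
st=observe();E=extr("wrist",st);w=cams.capture("wrist");save(w,"w1")
R=st["ee_rot"];print(st["t"],st["tcp_pos"],"y yaw",np.degrees(np.arctan2(R[1,1],R[0,1])),R[:,2],st["qpos"])
print(proj([[.5643,.0283,.082],[.5643,.0283,.117]],E))
E
```

```text
1.7667 [0.5649215  0.02584896 0.23886993] y yaw 11.219279811395635 [ 1.15996668e-04 -1.19594092e-04 -9.99999986e-01] [ 2.61465461e-01  9.67511224e+00  1.15098724e+02 -8.37955272e-03
  5.52195492e+01 -1.09530344e+01]
[[282.77609277 198.04111871]
 [282.67736192 207.33880411]]
```

View pics/w1.png

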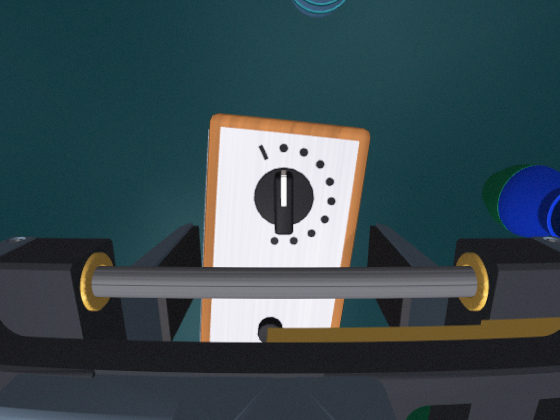

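The wrist view shows the pointer at column 284, right under dot 1 at (283,148), with the bar aligned with the tool. I take a quick second fix of the axis from this view's dots.

```bash
python3 - <<'E'
from h import *
from scipy.optimize import least_squares
E=extr("wrist");a=cv2.imread("pics/w1.png");g=cv2.cvtColor(a,cv2.COLOR_BGR2GRAY)
m=np.zeros_like(g);m[138:250,225:343]=g[138:250,225:343]<110
n,l,s,c=cv2.connectedComponentsWithStats(m)
d=np.array([c[i] for i in range(1,n) if 30<s[i,4]<130 and max(s[i,2:4])<13]);print(len(d))
P=toplane(d,.076,E)[:,:2]
r=least_squares(lambda p:np.hypot(*(P-p).T)-.045,[.564,.028]);print(r.x,r.fun.round(4));print(np.sort(np.degrees(np.arctan2(*(P-r.x).T[::-1]))).round(1))
w=np.zeros_like(g);w[165:215,274:294]=g[165:215,274:294]>190
y,x=np.nonzero(w);L=cv2.fitLine(np.c_[x,y].astype(np.float32),cv2.DIST_L2,0,.01,.01).ravel()
q=toplane([L[2:]-20*L[:2],L[2:]+20*L[:2]],.117,E)[:,:2];print(q,np.degrees(np.arctan2(*(q[0]-q[1])[::-1])),len(x))
E
```

```text
9
[0.56745403 0.02584584] [ 0.0003  0.0002  0.     -0.0001 -0.     -0.      0.0001  0.0001  0.0003]
[-90.7 -66.7 -42.6 -18.6   5.6  29.7  53.8  77.8 101.8]
[[0.56625245 0.02787318]
 [0.56024049 0.06024076]] -79.47778484851297 201
```

Call:
play_rows --deltas '[{"travel": [0.002, -0.001, -0.02], "dr": [0, 0, 0]}, {"travel": [0.002, -0.001, -0.04], "dr": [0, 0, 0]}, {"travel": [0.002, -0.001, -0.06], "dr": [0, 0, 0]}, {"travel": [0.002, -0.001, -0.07], "dr": [0, 0, 0]}, {"travel": [0.002, -0.001, -0.07], "dr": [0, 0, 0]}]'

```text
t: 2.23
tcp_pos: [0.5647, 0.0274, 0.1668]
ee_rot: [[-0.202, 0.979, -0.004], [0.979, 0.202, 0.0], [0.001, -0.004, -1.0]]
wrist_force: [0.7, 0.5, 0.4]
width: 0.091
```

```bash
python3 - <<'E'
from h import *
s=observe();R=s["ee_rot"];print(s["t"],s["tcp_pos"],np.degrees(np.arctan2(R[1,1],R[0,1])),s["wrist_force"])
E
```

```text
2.2333 [0.56469156 0.02741422 0.16675981] 11.637613418148991 [0.67208679 0.47717228 0.35496058]
```

Call:
play_rows --deltas '[{"travel": [0.0, 0.0, -0.02], "dr": [0, 0, 0]}, {"travel": [0.0, 0, -0.035], "dr": [0, 0, 0]}, {"travel": [0.0, 0, -0.047], "dr": [0, 0, 0]}, {"travel": [0.0, 0, -0.055], "dr": [0, 0, 0]}, {"travel": [0.0, 0, -0.055], "dr": [0, 0, 0]}]'

```text
t: 2.65
tcp_pos: [0.5656, 0.0274, 0.113]
ee_rot: [[-0.202, 0.979, -0.002], [0.979, 0.202, -0.0], [0.0, -0.002, -1.0]]
wrist_force: [-0.0, 0.3, 0.7]
width: 0.0911
```

Call:
play_rows --deltas '[{"travel": [0, 0, 0], "dr": [0, 0, 0]}, {"travel": [0, 0, 0], "dr": [0, 0, 0]}, {"travel": [0, 0, 0], "dr": [0, 0, 0]}, {"travel": [0, 0, 0], "dr": [0, 0, 0]}, {"travel": [0, 0, 0], "dr": [0, 0, 0]}]' --jaw -1 --squeeze 15

```text
t: 3.07
tcp_pos: [0.5663, 0.0274, 0.1144]
ee_rot: [[-0.202, 0.979, 0.001], [0.979, 0.202, 0.0], [-0.0, 0.001, -1.0]]
wrist_force: [0.0, -1.3, 0.1]
width: 0.061
```

Call:
play_rows --deltas '[{"travel": [0, 0, 0], "dr": [0, 0, 0]}, {"travel": [0, 0, 0], "dr": [0, 0, 0]}, {"travel": [0, 0, 0], "dr": [0, 0, 0]}, {"travel": [0, 0, 0], "dr": [0, 0, 0]}, {"travel": [0, 0, 0], "dr": [0, 0, 0]}]'

```text
t: 3.48
tcp_pos: [0.5661, 0.0274, 0.1139]
ee_rot: [[-0.202, 0.979, -0.0], [0.979, 0.202, -0.0], [0.0, -0.0, -1.0]]
wrist_force: [-0.2, -0.3, -0.3]
width: 0.0272
```

Call:
play_rows --deltas '[{"travel": [0, 0, 0], "dr": [0, 0, 0]}, {"travel": [0, 0, 0], "dr": [0, 0, 0]}, {"travel": [0, 0, 0], "dr": [0, 0, 0]}, {"travel": [0, 0, 0], "dr": [0, 0, 0]}, {"travel": [0, 0, 0], "dr": [0, 0, 0]}]'

```text
t: 3.9
tcp_pos: [0.5644, 0.0271, 0.1136]
ee_rot: [[-0.202, 0.979, -0.004], [0.979, 0.202, -0.0], [0.0, -0.004, -1.0]]
wrist_force: [-10.4, -3.4, 9.6]
width: 0.0156
```

Gripped at 15.6 mm. The 10 N side force says the axis lies about 2 mm back in x, so I correct that and start turning, one click (0.419 rad) per call and watching the moment.

Call:
play_rows --deltas '[{"travel": [-0.001, 0, 0], "dr": [0, 0, 0]}, {"travel": [-0.002, 0, 0], "dr": [0, 0, -0.08]}, {"travel": [-0.002, 0, 0], "dr": [0, 0, -0.2]}, {"travel": [-0.002, 0, 0], "dr": [0, 0, -0.31]}, {"travel": [-0.002, 0, 0], "dr": [0, 0, -0.419]}]'

```text
t: 4.32
tcp_pos: [0.564, 0.0271, 0.1138]
ee_rot: [[0.22, 0.976, -0.0], [0.976, -0.22, -0.0], [-0.0, -0.0, -1.0]]
wrist_force: [0.3, -3.2, -2.0]
width: 0.0157
```

```bash
cat > s.py <<'E'
from h import *
s=observe();R=s["ee_rot"];print(s["t"],s["tcp_pos"].round(4),"yyaw",np.degrees(np.arctan2(R[1,1],R[0,1])).round(2),s["wrist_force"].round(1),s["moment"].round(3),round(s["width"],4),s["qpos"].round(1))
E
python3 s.py
```

```text
4.3167 [0.564  0.0271 0.1138] yyaw -12.68 [ 0.3 -3.2 -2. ] [-0.591  0.188  0.023] 0.0157 [  0.4  20.3 117.7  -0.   41.9  13.1]
```

Call:
play_rows --deltas '[{"travel": [0, 0, 0], "dr": [0, 0, -0.09]}, {"travel": [0, 0, 0], "dr": [0, 0, -0.18]}, {"travel": [0, 0, 0], "dr": [0, 0, -0.27]}, {"travel": [0, 0, 0], "dr": [0, 0, -0.35]}, {"travel": [0, 0, 0], "dr": [0, 0, -0.419]}]'

```text
t: 4.73
tcp_pos: [0.5636, 0.0272, 0.1137]
ee_rot: [[0.597, 0.803, -0.001], [0.803, -0.597, -0.0], [-0.001, -0.001, -1.0]]
wrist_force: [-2.3, -0.8, 0.7]
width: 0.0159
```

Call:
play_rows --deltas '[{"travel": [0, 0, 0], "dr": [0, 0, -0.09]}, {"travel": [0, 0, 0], "dr": [0, 0, -0.18]}, {"travel": [0, 0, 0], "dr": [0, 0, -0.27]}, {"travel": [0, 0, 0], "dr": [0, 0, -0.35]}, {"travel": [0, 0, 0], "dr": [0, 0, -0.419]}]'

```text
t: 5.15
tcp_pos: [0.5634, 0.0274, 0.1137]
ee_rot: [[0.872, 0.49, -0.001], [0.49, -0.872, 0.0], [-0.001, -0.001, -1.0]]
wrist_force: [-3.7, 0.3, 1.3]
width: 0.0157
```

Call:
play_rows --deltas '[{"travel": [0, 0, 0], "dr": [0, 0, 0]}, {"travel": [0, 0, 0], "dr": [0, 0, 0]}, {"travel": [0, 0, 0], "dr": [0, 0, 0]}, {"travel": [0, 0, 0], "dr": [0, 0, 0]}, {"travel": [0, 0, 0], "dr": [0, 0, 0]}]'

```text
t: 5.57
tcp_pos: [0.5635, 0.0274, 0.1137]
ee_rot: [[0.868, 0.496, -0.001], [0.496, -0.868, 0.0], [-0.001, -0.001, -1.0]]
wrist_force: [-5.6, 0.5, 1.9]
width: 0.0162
```

```bash
python3 s.py
```

```text
5.5667 [0.5635 0.0274 0.1137] yyaw -60.24 [-5.6  0.5  1.9] [ 0.176  1.101 -0.019] 0.0162 [  0.4  20.3 117.8   0.   42.   60.7]
```

The bar is at yaw 29.8° and dot 4 is at 29.6°. I open the jaws and rise straight up.

Call:
play_rows --deltas '[{"travel": [0, 0, 0], "dr": [0, 0, 0]}, {"travel": [0, 0, 0], "dr": [0, 0, 0]}, {"travel": [0, 0, 0], "dr": [0, 0, 0]}, {"travel": [0, 0, 0], "dr": [0, 0, 0]}, {"travel": [0, 0, 0], "dr": [0, 0, 0]}]' --jaw 1

```text
t: 5.98
tcp_pos: [0.5643, 0.0274, 0.114]
ee_rot: [[0.869, 0.495, 0.0], [0.495, -0.869, -0.0], [0.0, 0.0, -1.0]]
wrist_force: [0.1, -0.3, -0.0]
width: 0.0463
```

Call:
play_rows --deltas '[{"travel": [0, 0, 0], "dr": [0, 0, 0]}, {"travel": [0, 0, 0], "dr": [0, 0, 0]}, {"travel": [0, 0, 0], "dr": [0, 0, 0]}, {"travel": [0, 0, 0], "dr": [0, 0, 0]}, {"travel": [0, 0, 0], "dr": [0, 0, 0]}]'

```text
t: 6.4
tcp_pos: [0.5641, 0.0274, 0.1139]
ee_rot: [[0.869, 0.494, 0.0], [0.494, -0.869, -0.0], [0.0, 0.0, -1.0]]
wrist_force: [0.4, -0.3, 0.1]
width: 0.0797
```

Call:
play_rows --deltas '[{"travel": [0, 0, 0.01], "dr": [0, 0, 0]}, {"travel": [0, 0, 0.03], "dr": [0, 0, 0]}, {"travel": [0, 0, 0.06], "dr": [0, 0, 0]}, {"travel": [0, 0, 0.09], "dr": [0, 0, 0]}, {"travel": [0, 0, 0.12], "dr": [0, 0, 0]}]'

```text
t: 6.82
tcp_pos: [0.5638, 0.0274, 0.2359]
ee_rot: [[0.869, 0.494, -0.0], [0.494, -0.869, 0.0], [-0.0, -0.0, -1.0]]
wrist_force: [-0.0, -0.1, 0.0]
width: 0.0913
```

Call:
play_rows --deltas '[{"travel": [-0.01, 0.03, 0.01], "dr": [0, 0, 0]}, {"travel": [-0.02, 0.06, 0.02], "dr": [0, 0, 0]}, {"travel": [-0.03, 0.09, 0.03], "dr": [0, 0, 0]}, {"travel": [-0.04, 0.12, 0.04], "dr": [0, 0, 0]}, {"travel": [-0.05, 0.15, 0.05], "dr": [0, 0, 0]}]'

```text
t: 7.23
tcp_pos: [0.5133, 0.1786, 0.2853]
ee_rot: [[0.87, 0.494, 0.001], [0.494, -0.87, 0.0], [0.001, 0.0, -1.0]]
wrist_force: [0.9, 0.2, 0.2]
width: 0.0911
```

Call:
play_rows --deltas '[{"travel": [-0.01, 0.03, 0], "dr": [0, 0, 0]}, {"travel": [-0.02, 0.06, 0], "dr": [0, 0, 0]}, {"travel": [-0.03, 0.09, 0], "dr": [0, 0, 0]}, {"travel": [-0.05, 0.13, 0], "dr": [0, 0, 0]}, {"travel": [-0.05, 0.13, 0], "dr": [0, 0, 0]}]'

```text
t: 7.65
tcp_pos: [0.4619, 0.3114, 0.2848]
ee_rot: [[0.868, 0.496, 0.0], [0.496, -0.868, 0.001], [0.001, -0.001, -1.0]]
wrist_force: [-0.7, -0.8, -0.0]
width: 0.0913
```

```bash
python3 s.py; python3 - <<'E'
from h import *
a=cams.capture("top");save(a,"top1")
A=cv2.imread("pics/top0.png");B=cv2.imread("pics/top1.png")
c=lambda I:cv2.resize(I[95:305,230:385],None,fx=2.5,fy=2.5,interpolation=cv2.INTER_CUBIC)
cv2.imwrite("pics/cmp.png",np.hstack([c(A),c(B)]))
E
```

```text
7.65 [0.4619 0.3114 0.2848] yyaw -60.23 [-0.7 -0.8 -0. ] [-0.075  0.058  0.017] 0.0913 [3.160e+01 5.600e+00 1.144e+02 1.000e-01 6.000e+01 9.180e+01]
```

View pics/cmp.png

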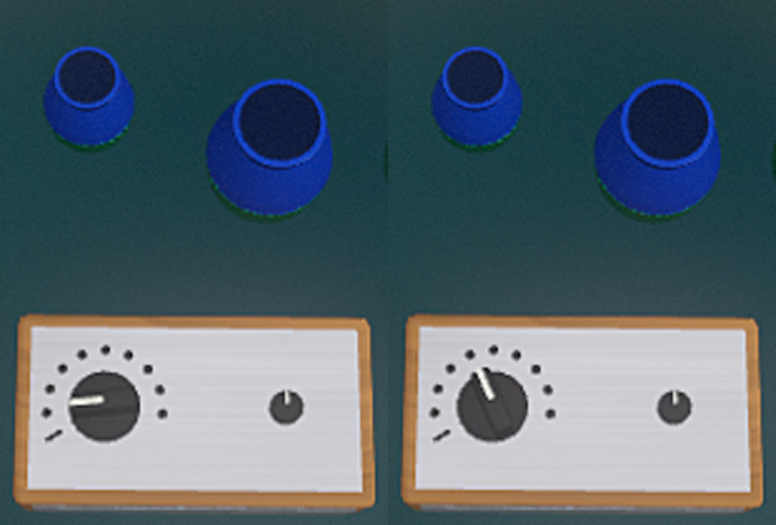

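After the turn, the pointer runs from (490,397) to (479,371) in the comparison picture, about 23° left of straight up. Dot 4 at (470,355) is about 24° left from the axis, so they match. The small dial and the vases look unchanged.

```bash
python3 -c "
from workcell import robot
print(robot.finish_job())"
```

```text
the job is handed in; nothing more can be done
None
```

I turned the large dial clockwise from dot 1 to dot 4, let go, and moved the arm clear before handing in at about 7.7 s; `finish_job` reports no verdict. I counted three dot steps of 24° by the commanded angle, and I did not sense each click separately.

- **Dial:** before release the gripper held the bar at yaw 29.8°, and dot 4 measured 29.6°. In the last top picture the pointer lines up with dot 4 to within about 1°.
- **Small dial and vase:** comparing the top pictures from before and after by eye, the small dial's line and the middle-sized vase look unchanged.
- **Robot at the end:** jaws open, wrist force about 1 N, touching nothing.
- **Disagreement:** the top and wrist cameras put the dial's axis about 4 mm apart. Closing the jaws gave a side force of about 10 N, which favoured the top camera. I shifted 2 mm, and the side force stayed below about 6 N through the turn.

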